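# Set the rotary stamping jig to 60 degrees

## Task

Turn the dial of the larger rotary stamping jig, the one on the square base, until its scale reads 60 degrees at the index line, then let go of it. Leave the dial of the smaller, round-based jig as it is.

Things in the scene. Friction and masses are not known exactly. Their poses are not given: they have to be found in the camera images.
- jig_dial (a joint): Larger jig's dial, an aluminium disc 120 mm across, 14 mm thick. Value = scale reading in rad (60 deg = 1.047); grows as the dial turns clockwise seen from above. Scale: 0 to 120 deg, counter-clockwise along the rim, a mark every 10 deg, a long one every 30, a dot inside the zero mark; at 60 the third long mark (zero counted) is at the index. Turns -8 to 128 deg, friction 0.12 N m, stays put.
- jig_grip (a point): Grip point of the larger jig: on the dial's vertical turning axis, in the middle of the steel bar that stands across the disc (80 mm long, 14 mm wide, 34 mm high), 54 mm above the bench, 22 mm above the disc's face, 12 mm below the bar's top. It turns with the dial: x along the bar, y across it, z up; the scale's zero mark lies 30 deg counter-clockwise from -x.
- jig_index (a point): Middle of the larger jig's index line, a white line on its fixed grey square base (150 x 150 mm, 18 mm high, screwed to the bench) from the dial's edge to the middle of the side that faces the robot, give or take 30 degrees. 67 mm from the dial's axis, 18 mm above the bench; x points to the axis, z up. The dial's zero mark is here at reading 0.
- small_zero (a point): Zero mark of the smaller jig, at its disc's rim, 43 mm from the disc's axis, 32 mm above the bench; z up. That jig has a round grey base 120 mm across, a disc 86 mm across and a steel bar 56 mm long, 12 mm wide, its top 66 mm above the bench. Its dial must not be turned.
Things that resemble listed ones, but are neither listed nor needed, are in the scene too. Leave any yellow look-alike of the part that bears jig_dial alone.

How it is judged (in metres and radians):
At the end, for the whole second after the job is handed in: The larger jig's dial is at rest at a reading of 60 degrees, within 10 degrees either way, and the smaller jig's zero mark is within 10 mm of where it started (value of joint jig_dial between 0.8727 and 1.2217 rad and velocity of joint jig_dial between -0.05 and 0.05 rad/s and distance of small_zero from where it was at the start of the episode below 0.01 m); the robot touches nothing.
It fails at once if the smaller jig's dial is turned (its zero mark moves more than 10 mm) (distance of small_zero from where it was at the start of the episode above 0.01 m).
It also fails if it takes over 29 s, if anything falls off the work surface, if the arm or the gripper's body presses on something with over 40 N, if the wrist force passes 120 N, or if a joint passes its speed limit or range.

## Robot

A 6-joint arm with a two-finger parallel gripper is mounted at the origin on the work surface. World frame = base frame: x ahead of the robot, y to its left, z up, the work surface at z = 0. Lengths are in mm, angles in rad, forces in N, time in s.
With the tool pointing down it reaches from about 400 to 825 mm from the base axis. Payload 7 kg.
Tool frame: the origin (TCP) lies on the centre line of the jaws, within the pads' length; the fingertips stand 19 mm ahead of it and the grasp point (between the pads) is the TCP; z points along the fingers, y is the line along which they close (so a half turn about z gives the same grasp; the last joint's range is limited). The gripper opens to 88 mm and grips with 3 to 60 N. Pads are 19 mm wide; open, the fingers measure 130 mm over their backs; the gripper's body (78 mm by 193 mm) begins 47 mm behind the grasp point.
Start: joints at [-0.842, 0.359, 0.012, 0, -1.224, -0.288], TCP at [287.969, -610.466, 224.161] pointing down, gripper open.
Joint ranges: [-3.07, 3.07], [-1.43, 2.12], [-1.02, 1.25], [-3.03, 1.67], [-3.05, -0], [-3.03, 3.03]. Speed limits (rad/s): [2.39, 2.39, 3.01, 3.14, 3.14, 3.14].

## Interface

Orientations are given as a rotation vector (axis times angle).
In Python, from station import manip gives the robot as it stands.
- The arm moves only by the shell command python3 -m jog 'ROWS'. ROWS is JSON, a list of rows, each a list of 3 entries, a list of its own where there are three numbers: the turn, a rotation vector about the tool's x, y, z each as a share of 5 degrees, from -1 to 1, then the shift along the tool's x, y, z each as a share of 2.5 cm, from -1 to 1, then the opening, from -1 (shut) to 1 (fully open), so that 0 is half open. A call has 1 to 20 rows; each row shifts and turns the commanded pose from where the row before left it, along the tool's axes as they then stand; what a row does not reach is not made up. A row lasts 1/8 s, in which the tool goes at most 62.5 mm and 10.7 degrees, less where a joint would pass 70% of its speed; a pose out of reach is approached as far as the arm can. A call with a number of a shift or a turn outside -1 to 1 is refused whole. A call with a gripper value outside its range is refused whole. The fingers move at their own pace and stop on an object; the grip force is fixed at half the most. Time passes only in rows, so rows that do not move let the fingers close. It gives the time, the measured TCP pose, the force, the opening and the grip force at its end, in the units of the state.
- manip.state(): the state, without advancing time (a new reading comes with each control period).
- manip.get_image(name): name is "scene" or "top" or "wrist"; returns a dict with "pixels" (420x560x3 uint8, blue, green, red), "fovy" (degrees; the focal length in pixels is half the picture's height over the tangent of half this angle, whatever the lens; pixels are square), "cx", "cy" (the principal point, pixels), "k1" (the pictures are not rectified: a ray, as slopes to the right and down, at radius r is drawn at 1 + k1 r^2 times it, then the intrinsics apply), "rvec" (rotation vector, rad) and "tvec" (3), from world to camera coordinates, as OpenCV has them; the wrist camera has in their place "tool_from_camera" (4x4, takes a point from camera to tool coordinates, whose origin is the TCP and whose axes are the flange's). Camera axes: x right, y down, z forward; pixel columns grow to the right and rows downward; lengths in mm; the calibration is good to about 2 mm. A picture is of the moment at which its call begins: read the wrist's pose just before it. There is no depth.
- manip.job_done(): hands the job in; it is judged then, once.
The state is a dict: "time_s": time; "qpos": joint angles; "qd": joint speeds; "effort": joint torques, N m; "position": TCP position; "tool_rot": TCP orientation; "contact_force": force on the tool from outside, world axes, zero at the start; "ft_torque": the same for the moment, N m; "grip_width": finger opening in mm; "grip_force": force on a finger pad.
Only numpy, scipy, OpenCV 4.12 (cv2) and the standard library are available. Lean on these libraries where they do the work, as an engineer would, in place of code of your own. Each camera call takes 0.05 s, during which the arm holds its last target. There are 200 camera calls.

## Working session

There is one attempt and no reset: what is moved stays moved. The work goes in short steps, Python scripts to look and compute and a shell command to move; the robot and the scene stay as the last step left them, time stands still between calls to the robot, and variables do not carry over. Pictures are saved under pics/ and viewed, at most 10 in all, crops included, and the job is handed in when it is done.

```bash
mkdir -p pics; ls; cat > h.py <<'E'
import numpy as np,cv2
from station import manip
from scipy.spatial.transform import Rotation as R
def grab(n,f=None):
    s=manip.state(); d=manip.get_image(n); d['s']=s
    if f: cv2.imwrite('pics/'+f,d['pixels'])
    return d
def cam(d):
    if 'tool_from_camera' in d:
        T=np.eye(4);T[:3,:3]=R.from_rotvec(d['s']['tool_rot']).as_matrix();T[:3,3]=d['s']['position']
        M=T@np.array(d['tool_from_camera']); return M[:3,:3],M[:3,3]
    r=R.from_rotvec(np.ravel(d['rvec'])).as_matrix(); return r.T,-r.T@np.ravel(d['tvec'])
def ray(d,uv,z):
    f=210/np.tan(np.radians(d['fovy'])/2);K=np.array([[f,0,d['cx']],[0,f,d['cy']],[0,0,1]])
    p=cv2.undistortPoints(np.array(uv,float).reshape(-1,1,2),K,np.array([d['k1'],0,0,0.]))[:,0]
    C,o=cam(d); v=np.c_[p,np.ones(len(p))]@C.T
    return o+v*((z-o[2])/v[:,2])[:,None]
E
python3 - <<'E'
from h import *
a=grab('top','top.png');b=grab('scene','scene.png')
print(manip.state()); print({k:v for k,v in a.items() if k not in('pixels','s')})
E
```

```text
pics
{'time_s': 0.1, 'qpos': array([-8.41906431e-01,  3.59306149e-01,  1.11699727e-02, -3.03524133e-04,
       -1.22412993e+00, -2.88103985e-01]), 'qd': array([ 1.10282654e-03, -1.17038139e-03,  4.54400329e-04, -3.64367135e-04,
        5.37922120e-05, -3.35607148e-04]), 'effort': array([-4.19662902e-04, -5.84163666e+01,  2.93751723e+01,  7.01548576e+00,
        1.01069076e-02, -5.22860773e-05]), 'position': array([ 287.77544395, -610.09243672,  223.33167737]), 'tool_rot': array([ 6.86532795e-01, -3.06518230e+00, -2.23453948e-03]), 'contact_force': array([-1.00389727,  0.20945808,  0.01730662]), 'ft_torque': array([ 0.01488617, -0.01374184, -0.01392666]), 'grip_force': 0.0, 'grip_width': 87.63937651884264}
{'fovy': 44.68744938828275, 'cx': 284.8930408118574, 'cy': 221.78915252155338, 'k1': -0.16139414171679647, 'rvec': array([ 2.15347701, -2.16718085,  0.16181266]), 'tvec': array([ 165.16681755,  490.90411685, 1538.27379941])}
```

View pics/top.png

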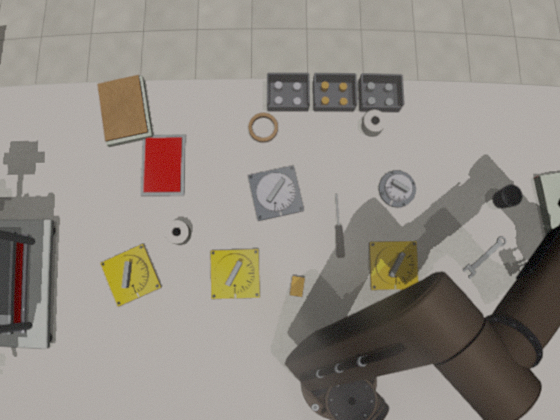

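View pics/scene.png

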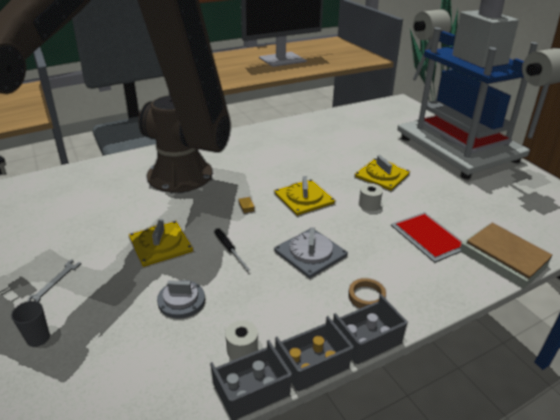

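The top view shows the grey square-based jig at (276,192). The round-based one is at (397,188), and three yellow look-alikes are at (131,273), (235,273) and (394,265). Only the (276,192) jig has the grey square base, so I'll confirm it in an enlarged crop.

```bash
python3 - <<'E'
from h import *
d=grab('top'); im=d['pixels']
c=im[155:230,235:325]; cv2.imwrite('pics/crop.png',cv2.resize(c,None,fx=8,fy=8,interpolation=cv2.INTER_CUBIC))
hsv=cv2.cvtColor(im,cv2.COLOR_BGR2HSV)
print(ray(d,[[276,192]],32),ray(d,[[397,188]],32))
np.set_printoptions(suppress=True,precision=1)
print(ray(d,[[248,187],[296,166],[303,210],[259,221]],18))
E
```

```text
[[585.04074359 188.90562432  32.        ]] [[ 596.93768614 -190.43868066   32.        ]]
[[604.1 276.4  18. ]
 [670.9 125.5  18. ]
 [530.4 105.2  18. ]
 [496.6 242.   18. ]]
```

View pics/crop.png

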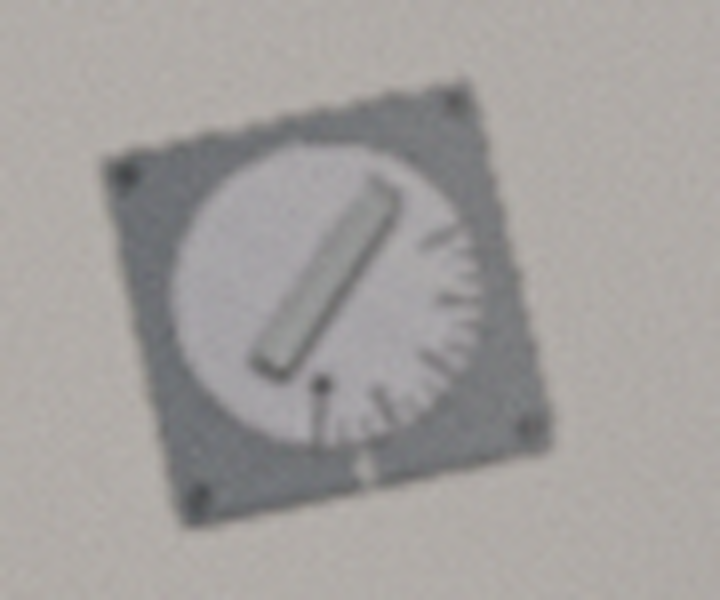

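The crop confirms it: grey square base, white index line at crop (365,468), zero dot at (320,384), and a bar from about (268,362) to (385,192). The reading is about 17°.

```bash
python3 - <<'E'
from h import *
np.set_printoptions(suppress=True,precision=1)
d=grab('top')
P=lambda u,z: ray(d,(np.array(u,float)+.5)/8-.5+[235,155],z)[:,:2]
base=P([[103,158],[468,80],[553,447],[185,527]],18)
print('base',base,base.mean(0),np.linalg.norm(np.diff(base,axis=0),axis=1))
bar=P([[268,362],[385,192]],66); print('bar',bar,bar.mean(0),np.linalg.norm(bar[1]-bar[0]))
disc=P([[170,300],[480,290],[310,143],[335,447]],32);print('disc',disc.mean(0), np.linalg.norm(disc-disc.mean(0),axis=1))
c=base.mean(0); idx=P([[365,468]],18)[0]; zero=P([[318,430]],32)[0]
ang=lambda v:np.degrees(np.arctan2(v[1],v[0]))
print('idx r',np.linalg.norm(idx-c)); 
print('ang idx',ang(idx-c),'zero',ang(zero-disc.mean(0)),'bar-x',ang(bar[0]-bar[1]))
s=manip.state();M=R.from_rotvec(s['tool_rot']).as_matrix();print(s['position'],'tool x',ang(M[:2,0]),'tool y',ang(M[:2,1]))
E
```

```text
base [[644.8 278.4]
 [675.6 134.7]
 [529.  103.1]
 [498.4 246.1]] [587.  190.6] [146.9 150.  146.2]
bar [[554.6 213. ]
 [620.  168.4]] [587.3 190.7] 79.19730978551746
disc [587.  191.9] [59.5 60.5 60.3 59.9]
idx r 67.36260990894218
ang idx -167.7175120663109 zero 177.3527642817509 bar-x 145.70238624518302
[ 287.9 -610.2  223.6] tool x -154.7454143707418 tool y 115.25457805786746
```

Everything agrees: base centre (587,191), disc radius 60 mm, bar 79 mm long, index at 67 mm. The reading is about 16°, so the dial needs about 44° clockwise. I'll translate first.

```bash
python3 -m jog '[[[0,0,0],[-0.98,0.955,0],1],[[0,0,0],[-0.98,0.955,0],1],[[0,0,0],[-0.98,0.955,0],1],[[0,0,0],[-0.98,0.955,0],1],[[0,0,0],[-0.98,0.955,0],1],[[0,0,0],[-0.98,0.955,0],1],[[0,0,0],[-0.98,0.955,0],1],[[0,0,0],[-0.98,0.955,0],1],[[0,0,0],[-0.98,0.955,0],1],[[0,0,0],[-0.98,0.955,0],1],[[0,0,0],[-0.98,0.955,0],1],[[0,0,0],[-0.98,0.955,0],1],[[0,0,0],[-0.98,0.955,0],1],[[0,0,0],[-0.98,0.955,0],1],[[0,0,0],[-0.98,0.955,0],1],[[0,0,0],[-0.98,0.955,0],1],[[0,0,0],[-0.98,0.955,0],1],[[0,0,0],[-0.98,0.955,0],1],[[0,0,0],[-0.98,0.955,0],1],[[0,0,0],[-0.98,0.955,0],1]]' && python3 -m jog '[[[0,0,0],[-0.98,0.955,0],1],[[0,0,0],[-0.98,0.955,0],1],[[0,0,0],[-0.98,0.955,0],1],[[0,0,-1],[-0.98,0.955,0],1],[[0,0,-1],[-0.9,1,0],1],[[0,0,-1],[0,0,0],1],[[0,0,-1],[0,0,0],1],[[0,0,-1],[0,0,0],1],[[0,0,-1],[0,0,0],1],[[0,0,-1],[0,0,0],1],[[0,0,-1],[0,0,0],1],[[0,0,-1],[0,0,0],1],[[0,0,-1],[0,0,0],1],[[0,0,-1],[0,0,0],1],[[0,0,-1],[0,0,0],1],[[0,0,-1],[0,0,0],1],[[0,0,-1],[0,0,0],1],[[0,0,-1],[0,0,0],1],[[0,0,-1],[0,0,0],1],[[0,0,-1],[0,0,0],1]]'
cat > rep.py <<'E'
from h import *
import sys
np.set_printoptions(suppress=True,precision=2)
s=manip.state();M=R.from_rotvec(s['tool_rot']).as_matrix()
print(s['time_s'],s['position'],'yawy',np.degrees(np.arctan2(M[1,1],M[0,1])),'z',M[:,2],'q',s['qpos'],s['contact_force'],s['grip_width'])
dx=np.array([587.1,190.8,58])-s['position'];print('tool shift rows',M.T@dx/25)
if len(sys.argv)>1: grab('wrist',sys.argv[1])
E
python3 rep.py w1.png
```

```text
time_s: 2.7
position: [527.6, 31.6, 224.2]
tool_rot: [-0.687, 3.066, 0.0]
contact_force: [0.5, 0.4, 0.6]
grip_width: 87.7
grip_force: 0.0
time_s: 5.2
position: [582.0, 191.5, 223.9]
tool_rot: [2.58, -1.792, -0.0]
contact_force: [0.2, -0.1, 0.7]
grip_width: 87.6
grip_force: 0.0
5.2 [581.97 191.53 223.94] yawy -159.58093980212598 z [-0. -0. -1.] q [ 0.64  0.26 -0.13 -0.   -1.18 -0.28] [ 0.22 -0.09  0.75] 87.59068910266328
tool shift rows [ 0.1  -0.18  6.64]
```

View pics/w1.png

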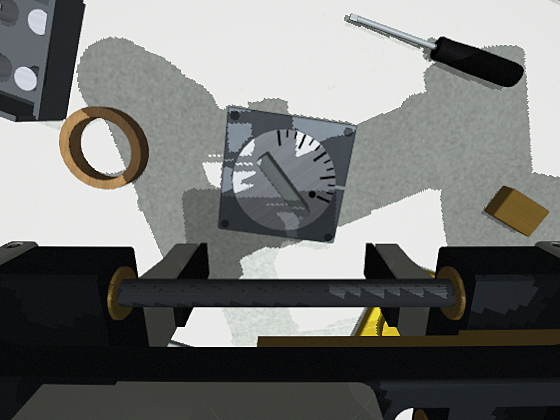

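The wrist view shows the grey jig at (288,175). The bar runs from (262,156) to (305,210), the zero dot is at (312,194) and the index is at (339,187). I'll refine the numbers with this view.

```bash
python3 - <<'E'
from h import *
np.set_printoptions(suppress=True,precision=1)
d=grab('wrist');P=lambda u,z: ray(d,u,z)[:,:2]
ang=lambda v:np.degrees(np.arctan2(v[1],v[0]))
b=P([[229,106],[356,123],[334,242],[219,228]],18);print(b,b.mean(0))
bar=P([[262,155],[306,211]],66);print(bar,bar.mean(0),np.linalg.norm(bar[0]-bar[1]),ang(bar[0]-bar[1]))
disc=P([[233,183],[336,178],[287,128],[287,228]],32);print(disc.mean(0),np.linalg.norm(disc-disc.mean(0),axis=1))
i=P([[340,187]],18)[0];z=P([[312,194]],32)[0];print(ang(i-disc.mean(0)),ang(z-disc.mean(0)))
E
```

```text
[[672.6 133.1]
 [530.4  99.4]
 [496.  244.2]
 [639.8 277.8]] [584.7 188.6]
[[617.9 165.2]
 [553.4 205.2]] [585.7 185.2] 75.94718353979633 -31.83653826579163
[583.4 188. ] [61.5 58.5 59.2 58.9]
-168.86983453759024 172.87530836530203
```

Both views agree to about 3 mm, so I'll use (586,189.5). Next: rotate to yaw 236°, descend and close.

```bash
python3 -m jog '[[[0,0,-1],[0,0,0],1],[[0,0,-1],[0,0,0],1],[[0,0,-1],[0,0,0],1],[[0,0,-1],[0,0,0],1],[[0,0,-1],[0,0,0],1],[[0,0,-1],[0,0,0],1],[[0,0,-1],[0,0,0],1],[[0,0,-0.1],[0.18,-0.02,0],1],[[0,0,0],[0,0,1],1],[[0,0,0],[0,0,1],1],[[0,0,0],[0,0,1],1],[[0,0,0],[0,0,1],1],[[0,0,0],[0,0,1],1],[[0,0,0],[0,0,1],1],[[0,0,0],[0,0,0.3],0.3],[[0,0,0],[0,0,0.3],0],[[0,0,0],[0,0,0],0]]'; python3 rep.py w2.png
```

```text
time_s: 7.42
position: [586.3, 189.4, 59.3]
tool_rot: [-3.002, 0.926, -0.0]
contact_force: [-0.4, -0.7, -0.7]
grip_width: 63.1
grip_force: 0.0
7.425 [586.28 189.41  59.32] yawy -124.28106319112723 z [ 0. -0. -1.] q [ 0.63  0.41 -0.32  0.   -0.84  0.34] [-0.38 -0.72 -0.7 ] 63.07669604044362
tool shift rows [-0.   -0.06  0.05]
```

View pics/w2.png

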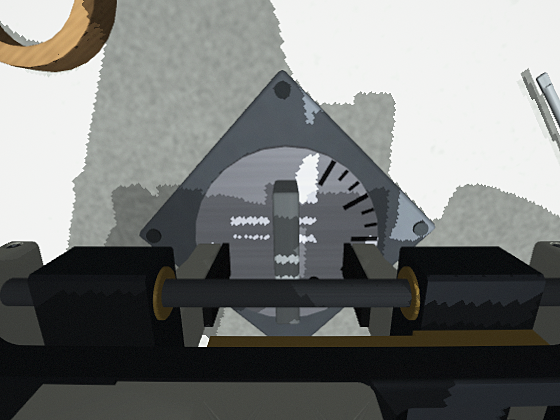

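The bar stands upright in the view at x≈286, between the fingers. I'll close and then turn clockwise by about 44°.

```bash
python3 -m jog '[[[0,0,0],[0,0,0],-1],[[0,0,0],[0,0,0],-1],[[0,0,0],[0,0,0],-1],[[0,0,0],[0,0,0],-1],[[0,0,0],[0,0,0],-1],[[0,0,0],[0,0,0],-1]]'; python3 rep.py
```

```text
time_s: 8.22
position: [586.1, 189.4, 59.2]
tool_rot: [3.002, -0.925, -0.0]
contact_force: [-0.2, -0.7, 0.8]
grip_width: 13.0
grip_force: 30.0
8.225 [586.08 189.4   59.2 ] yawy -124.23735498033342 z [-0. -0. -1.] q [ 0.63  0.41 -0.32  0.   -0.84  0.34] [-0.21 -0.71  0.81] 12.996819850949883
tool shift rows [ 0.   -0.07  0.05]
```

```bash
python3 -m jog '[[[0,0,0.6],[0,0,0],-1],[[0,0,0.8],[0,0,0],-1],[[0,0,0.8],[0,0,0],-1],[[0,0,0.8],[0,0,0],-1],[[0,0,0.8],[0,0,0],-1],[[0,0,0.8],[0,0,0],-1],[[0,0,0.8],[0,0,0],-1],[[0,0,0.8],[0,0,0],-1],[[0,0,0.8],[0,0,0],-1],[[0,0,0.8],[0,0,0],-1],[[0,0,0.8],[0,0,0],-1],[[0,0,0.2],[0,0,0],-1],[[0,0,0],[0,0,0],-1],[[0,0,0],[0,0,0],-1]]'; python3 rep.py w3.png
```

```text
time_s: 9.98
position: [585.8, 189.2, 59.2]
tool_rot: [2.438, -1.981, -0.0]
contact_force: [-3.9, -1.4, 4.0]
grip_width: 13.3
grip_force: 30.0
9.975 [585.8  189.2   59.19] yawy -168.19574048251712 z [-0. -0. -1.] q [ 0.63  0.41 -0.32 -0.   -0.84 -0.42] [-3.87 -1.39  4.03] 13.252104989916415
tool shift rows [-0.05 -0.06  0.05]
```

View pics/w3.png

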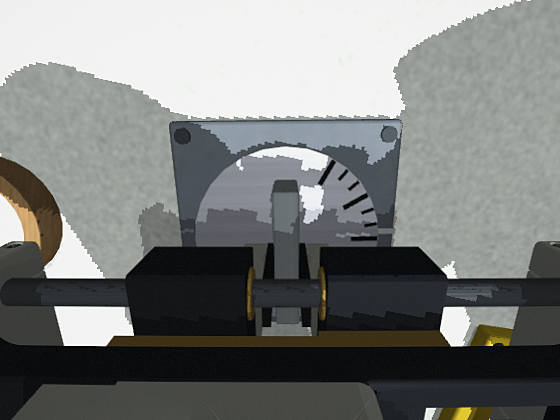

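The dial turned with the bar. The third long mark, at (365,239), is now beside the index at (387,231), and the base sits square to the bar. I'll release, lift and check.

```bash
python3 -m jog '[[[0,0,0],[0,0,0],0],[[0,0,0],[0,0,0],0],[[0,0,0],[0,0,0],0.3],[[0,0,0],[0,0,0],0.3],[[0,0,0],[0,0,0],0.3],[[0,0,0],[0,0,-0.5],0.3],[[0,0,0],[0,0,-1],0.3],[[0,0,0],[0,0,-1],0.3],[[0,0,0],[0,0,-1],0.3],[[0,0,0],[0,0,-1],0.3],[[0,0,0],[0,0,-1],0.3],[[0,0,0],[0,0,-1],0.3],[[0,0,0],[0,0,0],0.3],[[0,0,0],[0,0,0],0.3]]'; python3 - <<'E'
from h import *
d=grab('wrist');cv2.imwrite('pics/w4.png',cv2.resize(d['pixels'][70:270,180:400],None,fx=3,fy=3,interpolation=cv2.INTER_CUBIC))
E
```

```text
time_s: 11.78
position: [585.8, 189.3, 221.8]
tool_rot: [-2.437, 1.982, 0.0]
contact_force: [0.2, 0.5, -0.7]
grip_width: 56.8
grip_force: 0.0
```

View pics/w4.png

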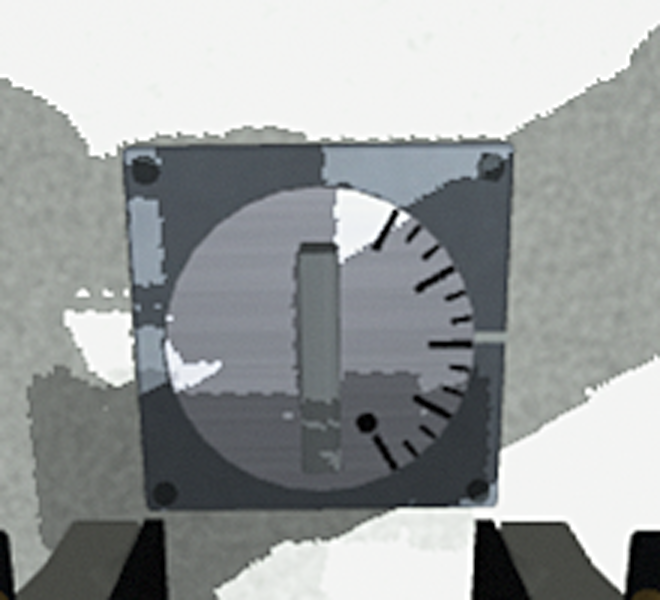

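The third long mark at (450,345) lines up with the index at (490,338), so the reading is within about 2° of 60. The gripper is clear, so I'll hand it in.

```bash
python3 -c "
from station import manip
print(manip.job_done())"
```

```text
the job is handed in; nothing more can be done
None
```

I turned the larger jig's dial to about 60° (within about 2° in the last wrist picture), released it with the gripper clear, left the smaller jig untouched, and handed the job in at about 12 s; no verdict came back.

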